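# Unbar the inspection shuttle

## Robot

A 6-joint arm with a two-finger parallel gripper is mounted at the origin on a cart in front of the work surface, level with it; the furniture and walls round the work are solid. World frame = base frame: x ahead of the robot, y to its left, z up, the work surface at z = 0. Lengths are in m, angles in rad, forces in N, time in s.
With the tool pointing down it reaches from about 0.3 to 0.875 m from the base axis. Payload 6.4 kg.
Tool frame: the origin (TCP) lies between the finger pads; the fingertips stand ctrl.tip_extent ahead of it and the grasp point (between the pads) is the TCP (ctrl.tip_extent is the distance from the TCP to the fingertips, in m); z points along the fingers, y is the line along which they close (so a half turn about z gives the same grasp; the last joint's range is limited). The gripper opens to 85 mm and grips with 20 to 120 N. Pads are 22 mm wide; open, the fingers measure 114 mm over their backs; the gripper's body (76 mm by 85 mm) begins 54 mm behind the grasp point. The pads swing forward as they close: fully open they stand 13 mm farther back than shut.
Start: joints at [-0.206, 0.181, 1.607, -0, 1.354, -0.206], TCP at [0.575, 0, 0.25] pointing down, gripper open.
Joint ranges: [-2.99, 2.99], [-0.89, 2.07], [0.3, 2.58], [-1.14, 4.28], [0, 2.63], [-3.12, 3.12]. Speed limits (rad/s): [2.57, 2.57, 3.01, 3.14, 3.14, 3.14].

## Interface

Orientations are given as a unit quaternion [w, x, y, z].
In Python, from bench import ctrl gives the robot as it stands.
- The arm moves only by the tool send_rows, never from a script. Its arguments are lists of equal length, an entry for each row: "dr": the turn, a rotation vector about the tool's x, y, z in units of 6 degrees (1.0 is 6 degrees), a list of three; "xyz": the shift along the tool's x, y, z in cm, a list of three; "jaw": the opening in per cent of the stroke, from 0 (shut) to 100 (fully open). In form: {"dr": [[wx, wy, wz], ...], "xyz": [[dx, dy, dz], ...], "jaw": [jaw, ...]}. A call has exactly 8 rows; each row is the pose to reach, as a shift and turn from the pose commanded when the call began, along the tool's axes at that moment; what a row does not reach only later rows make up. A row lasts 1/8 s, in which the tool goes at most 62.5 mm and 10.7 degrees, less where a joint would pass 70% of its speed; a pose out of reach is approached as far as the arm can. A call with a gripper value outside its range is refused whole. The fingers move at their own pace and stop on an object; the grip force is fixed at half the most. Time passes only in rows, so rows that repeat a pose let the fingers close, or fill a call up. It gives the time, the measured TCP pose, the force, the opening and the grip force at its end, in the units of the state.
- ctrl.get_obs(): the state, without advancing time (a new reading comes with each control period).
- ctrl.camera(name): name is "scene" or "side" or "wrist"; returns the picture (400x640x3 uint8, red, green, blue); there is no depth.
- ctrl.calibration(name): a dict with "camera_matrix" (3x3 intrinsics, pixels), "D" ([k1, k2, p1, p2, k3] as OpenCV has them; the pictures are not rectified), "world_from_camera" (4x4, takes a point from camera to world coordinates). Camera axes: x right, y up, looking along -z (the intrinsics and any distortion apply to the point x, -y, -z); pixel columns grow to the right and rows downward; lengths in m; the calibration is good to about 2 mm. A picture is of the moment at which its call begins: read the wrist's pose just before it. calibration takes no time and is no camera call; for the wrist camera it gives the pose at the moment of the call.
- ctrl.hand_in(): hands the job in; it is judged then, once.
The state is a dict: "time_s": time; "q": joint angles; "dq": joint speeds; "joint_efforts": joint torques, N m; "eef_pos": TCP position; "eef_rot": TCP orientation; "wrist_force": force on the tool from outside, world axes, zero at the start; "torque": the same for the moment, N m; "opening": opening from 0.0 (shut) to 1.0 (fully open); "grasp_force": force on a finger pad.
Only numpy, scipy, OpenCV 4.12 (cv2) and the standard library are available. Lean on these libraries where they do the work, as an engineer would, in place of code of your own. Each camera call takes 0.05 s, during which the arm holds its last target. There are 200 camera calls.

## Task

Lift the locking bar straight up out of the two open-topped brackets in front of the shuttle, keeping it level so that both ends come clear together, and lay it in the two saddles of the free-standing bar rest, centred and right down, and let go. Then draw the shuttle pallet out by its handle as far as it goes and let go. Do not touch the lamp bridge above, and leave the bottle and the flange where they are.

Things in the scene. Friction and masses are not known exactly. Their poses are not given: they have to be found in the camera images.
- bay: Shuttle bay, fixed: aluminium base plate 235 x 220 x 12 mm with two steel U brackets at its front edge, a lamp bridge and a sliding pallet. Place and yaw vary. Origin on the worktop under the middle of the seated bar; x points away from the robot, into the bay, y left along the bar, z up. The bar seated in the brackets has its centre at x = 0, z = 85 mm.
- bracket_l (a point): Left U bracket, middle of its slot floor, at bay y = +72 mm, z = 75 mm; the right one is its mirror image at y = -72 mm. Each is steel, 14 mm wide along y; slot open upwards, 24 mm wide along x, walls 8 mm thick, tops at z = 98 mm. Between the brackets the space under and in front of the bar is free.
- lamp_bridge: Grey lamp on two posts, fixed to the bay, same origin and axes as the bay. Lamp x = 60 to 130, y = -122 to 122, underside z = 320 mm; posts at x = 110 to 130, y = +-104 mm. It hangs right over the pallet's handle, so an upright gripper does not fit there: lean it back towards the robot by 30 to 45 degrees, fingers pointing forwards and down into the bay.
- bar: Steel locking bar: round, 20 mm diameter, 182 mm long, 0.2 to 0.45 kg, with a collar 28 mm in diameter and 8 mm long at each end (collars begin 83 mm from the middle and sit outside the brackets). Origin at its centre, y along the bar. Both ends are alike.
- bar_center (a point): Centre of the locking bar, on its axis, half-way along; its y axis lies along the bar. The bar is best gripped here, across its 20 mm diameter.
- bar_end_a (a point): Point on the bar's axis in its +y collar, 87 mm from the centre.
- bar_end_b (a point): Point on the bar's axis in its -y collar, 87 mm from the centre.
- bar_rest: Bar rest, fixed on the worktop left or right of the bay: aluminium base 130 x 56 x 8 mm with two steel U saddles. Origin at the centre of its underside; x runs along the slots, so the bar lies along x, either way round. Saddles at x = +-40 mm, 14 mm long; slots 26 mm wide (y), open upwards, floor z = 45, wall tops z = 65 mm, walls 8 mm. A bar laid in it has its centre at z = 55 mm.
- pallet (a joint): Sliding pallet in m: 0 = fully in, 0.12 = fully out (stop), drawn along the bay's -x; starts at 0 to 0.015. About 2 N of friction; stays where left. The seated bar blocks it. Aluminium, top at z = 30 mm, carries a fixed L-shaped bracket. Two stop lugs at y = +-45 mm (12 mm thick, to z = 95 mm), noses 36 mm behind the bar's axis at joint 0.
- handle (a point): Middle of the pallet's handle: a dark horizontal rod of 14 mm diameter along the bay's y, between two uprights, 78 mm free length; 90 mm above the worktop (60 mm above the pallet), 95 mm behind the bar's axis in x when the joint is 0. Axes as the bay's. It can be pinched front and back at any lean.
- bottle: White plastic dropper bottle with a red cap, bystander, loose, 45 mm in diameter, 124 mm high, upright. Origin at the centre of its underside.
- flange: Grey turned flange, bystander, loose, 57 mm in diameter, 24 mm high. Origin at the centre of its underside.
Not all that is in view belongs to the job. What is shaped like the bar_rest but black, blue or green is not meant.

How it is judged:
By the outcome, as a careful person would: the job done as asked, in the order asked, and still so for the second after the job is handed in, with the robot touching nothing.
It also fails if it takes over 59 s, if anything falls off the work surface, if the arm or the gripper's body presses on something with over 40 N, if the wrist force passes 120 N, or if a joint passes its speed limit or range.

## Working session

There is one attempt and no reset: what is moved stays moved. The work goes in short steps, Python scripts to look and compute and a tool call to move; the robot and the scene stay as the last step left them, time stands still between calls to the robot, and variables do not carry over. Pictures are saved under pics/ and viewed, at most 10 in all, crops included, and the job is handed in when it is done.

Besides the shell and the picture viewer there is one more tool, called after "Request:" by a JSON object that holds its "api" and its "payload", one argument or row to a line. send_rows: Moves the arm, as the interface text tells. Its arguments: {"type":"object","properties":{"dr":{"type":"array","items":{"type":"array","items":{"type":"number"}}},"xyz":{"type":"array","items":{"type":"array","items":{"type":"number"}}},"jaw":{"type":"array","items":{"type":"number"}}},"required":["dr","xyz","jaw"]}

```bash
mkdir -p pics; ls; python3 - <<'E'
from bench import ctrl
import cv2
o=ctrl.get_obs();print(o['time_s'],o['eef_pos'],o['eef_rot'],o['opening'],ctrl.tip_extent)
for n in ['scene','side','wrist']:
    c=ctrl.calibration(n);print(n,c)
    cv2.imwrite(f'pics/{n}0.png',ctrl.camera(n)[:,:,::-1])
E
```

```text
pics
0.0 [5.74457513e-01 1.22317705e-04 2.49354573e-01] [-7.65367166e-04  7.07108794e-01  7.07104180e-01 -4.95392213e-04] 1.0038303680785947 0.019
scene {'camera_matrix': array([[429.30935964,   0.        , 316.6140057 ],
       [  0.        , 429.30935964, 200.43056971],
       [  0.        ,   0.        ,   1.        ]]), 'D': array([-0.01998531,  0.        ,  0.        ,  0.        ,  0.        ]), 'world_from_camera': array([[ 5.15160792e-01,  6.36533425e-01, -5.73963900e-01,
        -1.97362165e-01],
       [-8.57093517e-01,  3.82787104e-01, -3.44767656e-01,
        -5.47669254e-01],
       [ 2.49841812e-04,  6.69551516e-01,  7.42765579e-01,
         1.03518441e+00],
       [ 0.00000000e+00,  0.00000000e+00,  0.00000000e+00,
         1.00000000e+00]])}
side {'camera_matrix': array([[389.26238064,   0.        , 319.26207898],
       [  0.        , 389.26238064, 200.01023884],
       [  0.        ,   0.        ,   1.        ]]), 'D': array([-0.00072567,  0.        ,  0.        ,  0.        ,  0.        ]), 'world_from_camera': array([[ 0.98908114,  0.07938927, -0.12416052,  0.36072464],
       [-0.14726264,  0.56486661, -0.81193561, -1.10982771],
       [ 0.00567516,  0.82135441,  0.57038998,  0.79915406],
       [ 0.        ,  0.        ,  0.        ,  1.        ]])}
wrist {'camera_matrix': array([[315.93047783,   0.        , 319.60363731],
       [  0.        , 315.93047783, 199.64624957],
       [  0.        ,   0.        ,   1.        ]]), 'D': array([-0.00211142,  0.        ,  0.        ,  0.        ,  0.        ]), 'world_from_camera': array([[ 9.99998765e-01, -8.54538868e-04,  1.31889246e-03,
         5.74684482e-01],
       [ 3.97480386e-04,  9.49483465e-01,  3.13816813e-01,
         8.22391837e-02],
       [-1.52043525e-03, -3.13815901e-01,  9.49482632e-01,
         3.72059025e-01],
       [ 0.00000000e+00,  0.00000000e+00,  0.00000000e+00,
         1.00000000e+00]])}
```

View pics/scene0.png

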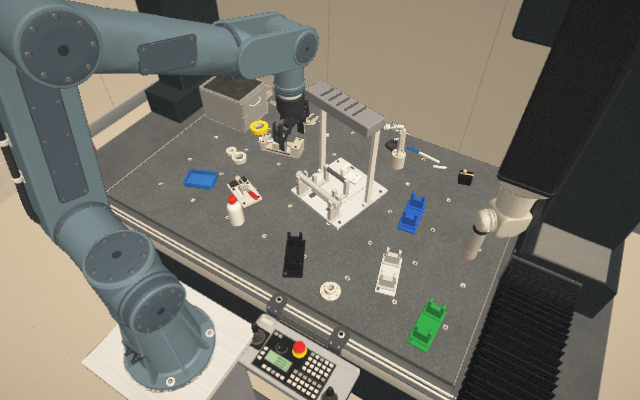

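View pics/side0.png

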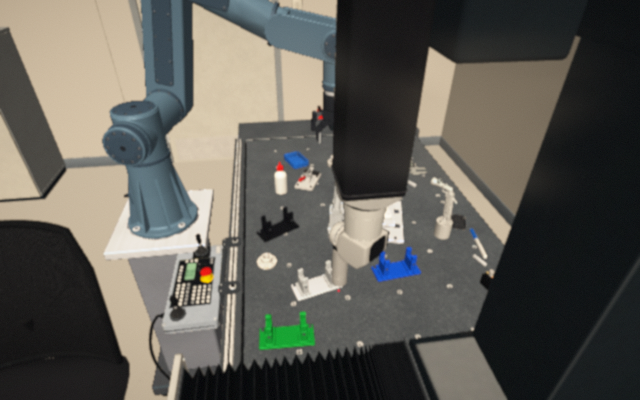

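View pics/wrist0.png

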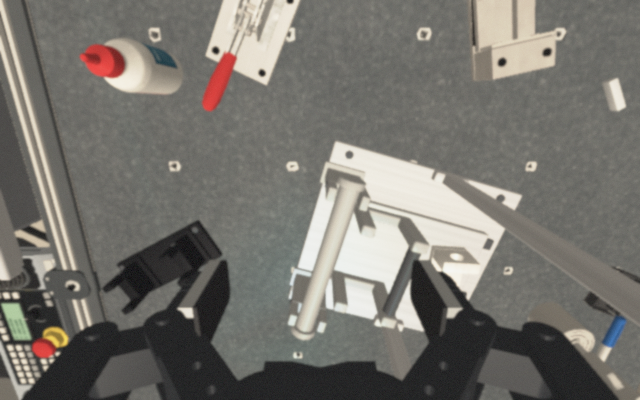

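The scene shows the bay in the middle with the bar at (318,190), the white rest at (389,272), the flange at (330,290) and the bottle at (236,210). In the wrist view the bar runs from (352,183) to (304,332) and the dark handle is at about (400,285).

```bash
cat > h.py <<'E'
import numpy as np, cv2
from bench import ctrl
def ray(c,px):
    u=cv2.undistortPoints(np.array(px,float).reshape(-1,1,2),c['camera_matrix'],c['D']).reshape(-1,2)
    d=np.c_[u[:,0],-u[:,1],-np.ones(len(u))]
    T=c['world_from_camera'];return T[:3,3],d@T[:3,:3].T
def plane(c,px,z):
    o,d=ray(c,px);return o+d*((z-o[2])/d[:,2])[:,None]
def proj(c,P):
    T=np.linalg.inv(c['world_from_camera']);p=np.atleast_2d(P)@T[:3,:3].T+T[:3,3]
    q=np.c_[p[:,0],-p[:,1],-p[:,2]]
    return cv2.projectPoints(q,np.zeros(3),np.zeros(3),c['camera_matrix'],c['D'])[0].reshape(-1,2)
E
python3 - <<'E'
from h import *
w=ctrl.calibration('wrist');s=ctrl.calibration('scene')
print('bar',plane(w,[(352,183),(304,332)],.085))
print('handle',plane(w,[(417,238),(388,322)],.09))
print('rest',plane(s,[(389,272)],.008),'bottle',plane(s,[(236,222)],0),'flange',plane(s,[(330,292)],.01))
a=cv2.imread('pics/wrist0.png')[150:350,270:470];b=cv2.imread('pics/scene0.png')[235:305,355:425]
cv2.imwrite('pics/c1.png',np.hstack([cv2.resize(a,(400,400),interpolation=2),cv2.resize(b,(400,400),interpolation=2)]))
E
```

```text
bar [[ 0.60486939  0.00382079  0.085     ]
 [ 0.55710887 -0.16769786  0.085     ]]
handle [[ 0.66984774 -0.05054763  0.09      ]
 [ 0.64825216 -0.1500237   0.09      ]]
rest [[ 0.4694462  -0.38393388  0.008     ]] bottle [[0.39610393 0.10103535 0.        ]] flange [[ 0.32830352 -0.27416119  0.01      ]]
```

View pics/c1.png

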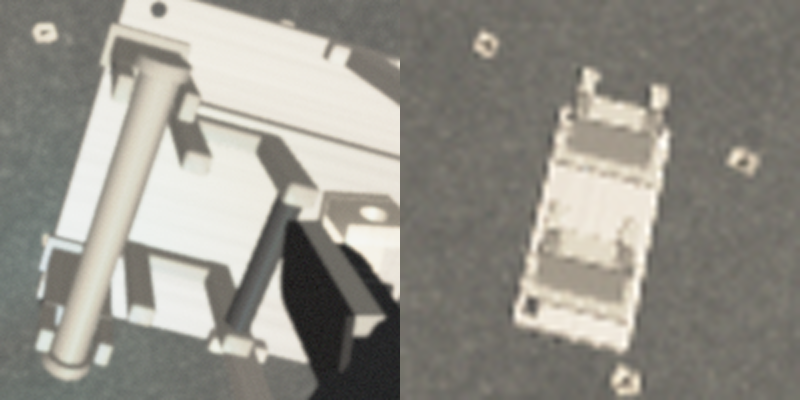

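The crop shows the bar's collars at wrist pixels (351,182) and (304,332), the dark handle rod, and the white rest's base corners at scene pixels (375.5,292), (395,296), (384,253) and (402,258).

```bash
cat >> h.py <<'E'
from scipy.spatial.transform import Rotation as R
def pose(yaw,lean):  # deg; tool x = bay y, tool y = bay x (yaw), leaned back
    return R.from_euler('z',yaw,degrees=True)*R.from_quat([.5**.5,.5**.5,0,0])*R.from_euler('x',-lean,degrees=True)
def cur():
    o=ctrl.get_obs();q=o['eef_rot'];return o,np.array(o['eef_pos']),R.from_quat(np.roll(q,-1))
def rel(p,r,p0,r0):
    return np.round((r0.inv()*r).as_rotvec(degrees=True)/6,3),np.round(r0.inv().apply(np.array(p)-p0)*100,3)
E
python3 - <<'E'
from h import *
s=ctrl.calibration('scene')
c=plane(s,[(375.5,291.9),(394.9,296.2),(383.9,253.4),(401.9,257.7)],.008);print(c,c.mean(0))
v=(c[2]+c[3]-c[0]-c[1])/2;print(np.linalg.norm(v),np.degrees(np.arctan2(v[1],v[0])),np.linalg.norm(c[1]-c[0]))
o,p0,r0=cur()
print(rel([.581,-.082,.165],pose(-15.6,15),p0,r0))
E
```

```text
[[ 0.39294149 -0.37902841  0.008     ]
 [ 0.40793203 -0.42947239  0.008     ]
 [ 0.51966019 -0.34474628  0.008     ]
 [ 0.53267398 -0.39561513  0.008     ]] [ 0.46330192 -0.38721555  0.008     ]
0.13026457347212292 15.161597643627497 0.0526242470960337
(array([-2.498, -0.341,  2.585]), array([-8.214,  0.651,  8.456]))
```

Request:
{"api": "send_rows", "payload": {
  "dr": [
    [-0.8,0,0.8],
    [-1.6,-0.15,1.7],
    [-2.5,-0.34,2.58],
    [-2.5,-0.34,2.58],
    [-2.5,-0.34,2.58],
    [-2.5,-0.34,2.58],
    [-2.5,-0.34,2.58],
    [-2.5,-0.34,2.58]
  ],
  "xyz": [
    [-2,0.1,2],
    [-4,0.3,4],
    [-6,0.5,6],
    [-8.2,0.65,8],
    [-8.2,0.65,8.4],
    [-8.2,0.65,8.4],
    [-8.2,0.65,8.4],
    [-8.2,0.65,8.4]
  ],
  "jaw": [60,60,60,60,60,60,60,60]
}}

```text
time_s: 1.15
eef_pos: [0.582, -0.0816, 0.1671]
eef_rot: [0.105, 0.789, 0.6, 0.08]
wrist_force: [-1.3, -0.5, -0.5]
opening: 0.601
grasp_force: 0.0
```

```bash
python3 - <<'E'
from h import *
o,p0,r0=cur();c=ctrl.calibration('wrist');im=ctrl.camera('wrist');print(o['time_s'],p0,r0.as_matrix().round(3),o['opening'])
import pickle;pickle.dump(c,open('c1.pkl','wb'))
im=np.ascontiguousarray(im[:,:,::-1]);cv2.imwrite('pics/w1.png',im)
print(proj(c,[[.581,-.082,.085],[.605,.004,.085],[.557,-.168,.085]]))
E
```

```text
1.15 [ 0.58204734 -0.08156367  0.16710108] [[ 0.268  0.93   0.252]
 [ 0.964 -0.258 -0.07 ]
 [ 0.     0.262 -0.965]] 0.6010623438622164
[[288.12443363 221.83502185]
 [283.69510976  83.81218936]
 [291.56060443 328.35629309]]
```

View pics/w1.png

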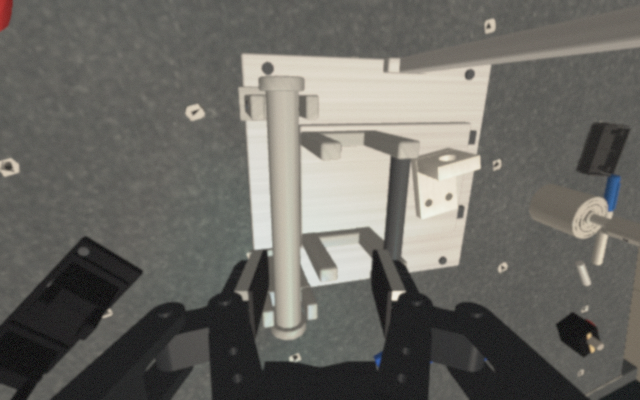

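The wrist view shows the bar running almost vertically from (282,80) to (289,335), about 2 px left of my prediction. I'll measure its edges.

```bash
python3 - <<'E'
from h import *
import pickle
c=pickle.load(open('c1.pkl','rb'));g=cv2.GaussianBlur(cv2.imread('pics/w1.png',0),(3,3),0).astype(float)
L=[];Rr=[]
for y in [130,150,170,190,210,230,240]:
    d=np.diff(g[y]);a=258+np.argmax(np.abs(d[258:280]));b=290+np.argmax(np.abs(d[290:310]));print(y,a+.5,b+.5,end=';')
    L.append((a+.5,y));Rr.append((b+.5,y))
# tangent planes through camera -> axis: mean direction of edge rays, intersect z~.085
o,dl=ray(c,L);_,dr=ray(c,Rr)
n=lambda d:d/np.linalg.norm(d,axis=1)[:,None]
m=n(dl)+n(dr);P=o+m*((.085-o[2])/m[:,2])[:,None];P=P[:,:2]
f=cv2.fitLine(P.astype(np.float32),cv2.DIST_HUBER,0,.01,.01).ravel();u=f[:2]*np.sign(f[1]);print('\nyaw',np.degrees(np.arctan2(-u[0],u[1])))
E=plane(c,[(282,77),(289.5,338)],.085)[:,:2];print(E,E.mean(0),np.linalg.norm(E[0]-E[1]))
for q in [E.mean(0),np.array([.582,-.0816])]:
    print(f[2:]+u*((q-f[2:])@u))
v=g[60:100,282];print(60+np.argsort(-np.abs(np.diff(v)))[:3]);v=g[315:350,289];print(315+np.argsort(-np.abs(np.diff(v)))[:3])
E
```

```text
130 266.5 299.5;150 267.5 300.5;170 268.5 300.5;190 269.5 300.5;210 269.5 300.5;230 271.5 301.5;240 271.5 299.5;
yaw -16.136242
[[ 0.60516944  0.00790288]
 [ 0.55282876 -0.17597299]] [ 0.5789991  -0.08403506] 0.1911802384576583
[ 0.57867979 -0.08394267]
[ 0.57956168 -0.08089454]
[75 74 73]
[327 339 331]
```

```bash
python3 - <<'E'
from h import *
o,p0,r0=cur()
print(rel([.5798,-.0805,.125],pose(-16,15),p0,r0),rel([.5798,-.0805,.085],pose(-16,15),p0,r0))
E
```

```text
(array([ 0.025, -0.022,  0.076]), array([ 0.049, -1.326,  3.989])) (array([ 0.025, -0.022,  0.076]), array([ 0.049, -2.371,  7.85 ]))
```

Request:
{"api": "send_rows", "payload": {
  "dr": [
    [0.02,-0.02,0.08],
    [0.02,-0.02,0.08],
    [0.02,-0.02,0.08],
    [0.02,-0.02,0.08],
    [0.02,-0.02,0.08],
    [0.02,-0.02,0.08],
    [0.02,-0.02,0.08],
    [0.02,-0.02,0.08]
  ],
  "xyz": [
    [0.05,-0.66,2],
    [0.05,-1.33,4],
    [0.05,-1.6,5],
    [0.05,-1.87,6],
    [0.05,-2.13,7],
    [0.05,-2.37,7.85],
    [0.05,-2.37,7.85],
    [0.05,-2.37,7.85]
  ],
  "jaw": [60,60,60,60,60,60,60,60]
}}

```text
time_s: 2.2
eef_pos: [0.5796, -0.0809, 0.0846]
eef_rot: [0.104, 0.792, 0.596, 0.079]
wrist_force: [-1.3, 0.3, 0.1]
opening: 0.605
grasp_force: 0.0
```

Request:
{"api": "send_rows", "payload": {
  "dr": [
    [0,0,0],
    [0,0,0],
    [0,0,0],
    [0,0,0],
    [0,0,0],
    [0,0,0],
    [0,0,0],
    [0,0,0]
  ],
  "xyz": [
    [0,0,0],
    [0,0,0],
    [0,0,0],
    [0,0,0],
    [0,0,0],
    [0,0,0],
    [0,0,0],
    [0,0,0]
  ],
  "jaw": [40,30,15,0,0,0,0,0]
}}

```text
time_s: 3.2
eef_pos: [0.5799, -0.0811, 0.085]
eef_rot: [0.105, 0.792, 0.596, 0.079]
wrist_force: [0.0, 0.1, 5.2]
opening: 0.21
grasp_force: 58.7
```

```bash
python3 - <<'E'
from h import *
o,p0,r0=cur();print(p0,r0.as_matrix().round(3),o['opening'],o['wrist_force'],o['torque'],o['grasp_force'])
for z in(.02,.06): print(rel(p0+[0,0,z],r0,p0,r0))
E
```

```text
[ 0.57993662 -0.08106455  0.08495658] [[ 0.277  0.928  0.25 ]
 [ 0.961 -0.267 -0.072]
 [ 0.     0.26  -0.966]] 0.209886705405748 [0.03941342 0.10363497 5.19301352] [-0.03058388 -0.17932527  0.00056686] 58.67401957511902
(array([0., 0., 0.]), array([ 0.   ,  0.52 , -1.931]))
(array([0., 0., 0.]), array([ 1.000e-03,  1.559e+00, -5.794e+00]))
```

Request:
{"api": "send_rows", "payload": {
  "dr": [
    [0,0,0],
    [0,0,0],
    [0,0,0],
    [0,0,0],
    [0,0,0],
    [0,0,0],
    [0,0,0],
    [0,0,0]
  ],
  "xyz": [
    [0,0.13,-0.48],
    [0,0.39,-1.45],
    [0,0.65,-2.41],
    [0,0.91,-3.38],
    [0,1.17,-4.35],
    [0,1.43,-5.31],
    [0,1.56,-5.79],
    [0,1.56,-5.79]
  ],
  "jaw": [0,0,0,0,0,0,0,0]
}}

```text
time_s: 4.2
eef_pos: [0.5796, -0.081, 0.1448]
eef_rot: [0.104, 0.792, 0.596, 0.079]
wrist_force: [1.4, -1.2, -4.0]
opening: 0.211
grasp_force: 59.5
```

```bash
python3 - <<'E'
from h import *
o,p0,r0=cur();c=ctrl.calibration('wrist');im=ctrl.camera('wrist')[:,:,::-1];cv2.imwrite('pics/w2.png',im);print(o['time_s'],p0,o['torque'],o['opening'])
u=r0.as_matrix()[:,0]
print(proj(c,[p0+u*.091,p0-u*.091,p0]))
# retreat back along bay -x, and up; then over the rest
for p,y,l in [([.48,-.12,.16],-16,15),([.45,-.25,.18],-45,8),([.463,-.387,.15],-74.8,0)]:
    print(rel(p,pose(y,l),p0,r0))
E
```

```text
4.2 [ 0.57962496 -0.08097618  0.14482106] [0.07033595 0.32547533 0.0105571 ] 0.21114881347348632
[[321.46075866  69.17382351]
 [320.73670996 432.01931521]
 [321.02683671 287.1630675 ]]
(array([ 0.003,  0.   , -0.011]), array([-6.507, -7.809, -3.669]))
(array([ 1.144, -0.965,  4.728]), array([-19.828,  -6.6  ,  -5.419]))
(array([ 2.278, -1.285,  9.731]), array([-32.635,  -2.508,  -1.219]))
```

View pics/w2.png

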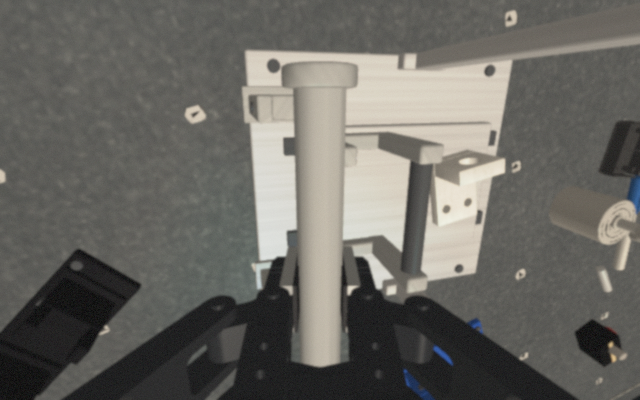

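The bar is lifted, level in the gripper; far collar's outer edge is at about row 63 and its inner edge at about row 88. I'll check the grip offset along the bar.

```bash
python3 - <<'E'
from h import *
o,p0,r0=cur();c=ctrl.calibration('wrist');u=r0.as_matrix()[:,0];v=r0.as_matrix()[:,1];w=np.cross(u,v)
t=np.linspace(0,6.28,120)
for d in (.083,.091):
    P=proj(c,[p0+u*d+.014*(np.cos(a)*v+np.sin(a)*w) for a in t]);print(d,P.min(0),P.max(0),'at axis column',P[np.abs(P[:,0]-P[:,0].mean())<4][:,1].round(1))
P1=proj(c,[p0+u*.091,p0+u*.101]);print(P1)
g=cv2.imread('pics/w2.png',0).astype(int)
for x in (305,320,335): print(x,g[54:98,x])
# same point checked vs rest pose: distance of bottle etc fine
E
```

```text
0.083 [283.20598896  92.26769672] [359.80369741  92.86367292] at axis column [92.9 92.9 92.9 92.9 92.3 92.3 92.3 92.3]
0.091 [282.39973268  65.70474877] [360.70438836  71.87144495] at axis column [71.9 71.9 71.9 71.9 65.7 65.7 65.7 65.7]
[[321.52448452  69.14854632]
 [321.58619108  38.3498269 ]]
305 [203 207 206 208 209 209 199 173 145 140 145 151 157 158 159 161 163 164
 166 170 168 170 173 171 170 172 174 172 174 176 175 172 159 152 153 154
 155 153 153 154 154 153 153 152]
320 [198 204 207 207 210 210 197 166 150 156 164 172 173 178 179 177 177 178
 178 182 180 182 182 181 182 182 181 183 183 183 186 183 168 165 175 180
 182 180 182 181 184 182 183 182]
335 [192 204 207 208 210 210 201 175 158 160 168 171 177 178 178 178 179 178
 178 181 178 183 183 186 181 182 183 184 184 186 184 179 167 164 169 178
 179 182 179 178 181 180 181 181]
```

The far collar sits about 6 px further out than predicted, so the bar's centre is about 2 mm towards tool +x in the grip. Before moving I'll locate the hanging white device on the right.

```bash
python3 - <<'E'
from h import *
s=ctrl.calibration('scene');d=ctrl.calibration('side')
def tri(a,b):
    o1,d1=ray(s,[a]);o2,d2=ray(d,[b]);A=np.c_[d1[0],-d2[0]];t=np.linalg.lstsq(A,o2-o1,rcond=None)[0]
    return o1+d1[0]*t[0],o2+d2[0]*t[1]
print(tri((468,258),(338,288)));print(tri((515,205),(362,215)))
print(proj(d,[[.463,-.387,.03]]),proj(s,[[.463,-.387,.03]]))
E
```

```text
(array([ 0.48728338, -0.55768742,  0.18494956]), array([ 0.48595207, -0.55856988,  0.18388793]))
(array([ 0.50282201, -0.59726167,  0.38401606]), array([ 0.51461427, -0.59126399,  0.3962392 ]))
[[315.64366043 280.73422019]] [[390.04472117 269.84723932]]
```

```bash
python3 - <<'E'
from h import *
o,p0,r0=cur()
A=pose(-16,15);
P=[np.array([.5796,-.081,.145]),np.array([.49,-.12,.165]),np.array([.45,-.25,.18])]
for k in range(1,9):
    f=k/4
    p=P[0]+(P[1]-P[0])*f if f<=1 else P[1]+(P[2]-P[1])*(f-1)
    g=max(0,f-1); print(*rel(p,pose(-16-24*g,15-5*g),p0,r0))
E
```

```text
[-0.005 -0.    -0.011] [-1.562 -1.644 -1.029]
[-0.005 -0.    -0.011] [-3.118 -3.333 -1.998]
[-0.005 -0.    -0.011] [-4.675 -5.023 -2.968]
[-0.005 -0.    -0.011] [-6.232 -6.712 -3.938]
[ 0.203 -0.248  0.958] [-9.631 -6.675 -4.318]
[ 0.41  -0.475  1.932] [-13.031  -6.637  -4.697]
[ 0.615 -0.681  2.911] [-16.431  -6.6    -5.076]
[ 0.816 -0.866  3.896] [-19.83   -6.562  -5.455]
```

Request:
{"api": "send_rows", "payload": {
  "dr": [
    [0,0,0],
    [0,0,0],
    [0,0,0],
    [0,0,0],
    [0.2,-0.25,0.96],
    [0.41,-0.48,1.93],
    [0.62,-0.68,2.91],
    [0.82,-0.87,3.9]
  ],
  "xyz": [
    [-1.56,-1.64,-1],
    [-3.1,-3.3,-2],
    [-4.7,-5,-3],
    [-6.2,-6.7,-3.9],
    [-9.6,-6.7,-4.3],
    [-13,-6.6,-4.7],
    [-16.4,-6.6,-5.1],
    [-19.8,-6.6,-5.5]
  ],
  "jaw": [0,0,0,0,0,0,0,0]
}}

```text
time_s: 5.25
eef_pos: [0.4491, -0.2504, 0.18]
eef_rot: [0.078, 0.904, 0.419, 0.036]
wrist_force: [0.5, -0.4, -4.5]
opening: 0.211
grasp_force: 59.8
```

```bash
python3 - <<'E'
from h import *
o,p0,r0=cur();print(p0,o['opening'],o['q'])
P=[p0,np.array([.462,-.387,.15])]
for k in range(1,7):
    f=k/6
    print(*rel(P[0]+(P[1]-P[0])*f,pose(-40-34.8*f,10),p0,r0))
E
```

```text
[ 0.44905091 -0.25036511  0.17999831] 0.21127328781688012 [-0.74384387  0.01360938  1.95044823  0.00800197  1.00480924 -0.04550566]
[-0.016 -0.156  0.916] [-1.599  1.525  0.775]
[-0.015 -0.324  1.868] [-3.198  3.05   1.549]
[-0.015 -0.491  2.82 ] [-4.797  4.575  2.324]
[-0.015 -0.658  3.772] [-6.396  6.1    3.098]
[-0.014 -0.825  4.724] [-7.995  7.625  3.873]
[-0.014 -0.992  5.676] [-9.594  9.15   4.647]
```

Request:
{"api": "send_rows", "payload": {
  "dr": [
    [0,-0.16,0.92],
    [0,-0.32,1.87],
    [0,-0.49,2.82],
    [0,-0.66,3.77],
    [0,-0.82,4.72],
    [0,-0.99,5.68],
    [0,-0.99,5.68],
    [0,-0.99,5.68]
  ],
  "xyz": [
    [-1.6,1.5,0.8],
    [-3.2,3,1.5],
    [-4.8,4.6,2.3],
    [-6.4,6.1,3.1],
    [-8,7.6,3.9],
    [-9.6,9.15,4.65],
    [-9.6,9.15,4.65],
    [-9.6,9.15,4.65]
  ],
  "jaw": [0,0,0,0,0,0,0,0]
}}

```text
time_s: 6.25
eef_pos: [0.4628, -0.3855, 0.1497]
eef_rot: [0.085, 0.987, 0.134, 0.012]
wrist_force: [0.4, 1.2, -4.6]
opening: 0.209
grasp_force: 59.6
```

```bash
python3 - <<'E'
from h import *
o,p0,r0=cur();c=ctrl.calibration('wrist');im=ctrl.camera('wrist')[:,:,::-1];s=ctrl.camera('scene')[:,:,::-1]
cv2.imwrite('pics/w3f.png',im);cv2.imwrite('pics/s3f.png',s)
cv2.imwrite('pics/v3.png',np.vstack([np.hstack([im[:,120:520],cv2.resize(s[200:320,330:450],(400,400),interpolation=2)])]))
print(p0,r0.as_matrix().round(3))
M=R.from_euler('z',15.2,degrees=True).as_matrix();O=np.array([.463,-.387,0])
print(proj(c,[O+M@q for q in np.array([[.065,.028,.008],[.065,-.028,.008],[-.065,.028,.008],[.047,.021,.065],[.047,-.021,.065]])]).round(1))
E
```

```text
[ 0.46277231 -0.38550409  0.14965033] [[ 0.964  0.262  0.046]
 [ 0.266 -0.95  -0.165]
 [ 0.     0.172 -0.985]]
[[258.2 116.6]
 [327.6 116.2]
 [266.2 262.4]
 [269.9 151. ]
 [333.7 149.5]]
```

View pics/v3.png

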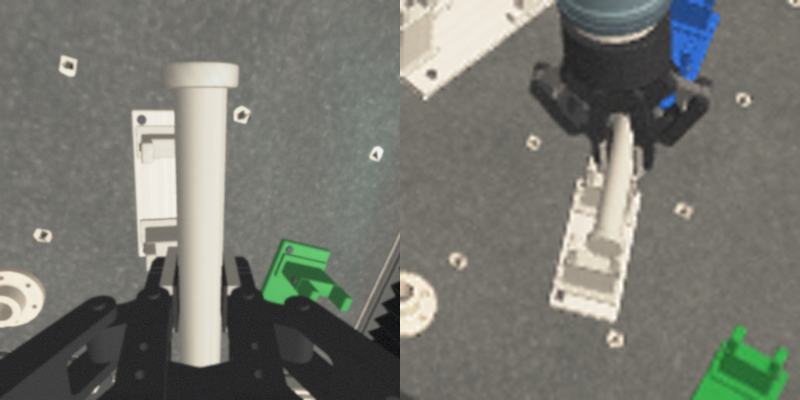

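Wrist view: the white rest's far-left corner is at (252,111) and its left edge runs down to (258,256), about 6 px left of my scene-based estimate. I'll fit those edges.

```bash
python3 - <<'E'
from h import *
c=ctrl.calibration('wrist');s=ctrl.calibration('scene')
g=cv2.imread('pics/w3f.png',0).astype(float);g=cv2.GaussianBlur(g,(3,3),0)
def sub(v,a):  # strongest rising edge, subpixel
    d=np.abs(np.diff(v));k=np.argmax(d);w=d[max(0,k-2):k+3];return a+max(0,k-2)+.5+(w*np.arange(len(w))).sum()/w.sum()
L=[(sub(g[y,242:266],242),y) for y in range(118,250,6)]
T=[(x,sub(g[100:120,x],100)) for x in range(258,290,3)]
print(np.round(L,1).tolist());print(np.round(T,1).tolist())
def fit(P):
    f=cv2.fitLine(P[:,:2].astype(np.float32),cv2.DIST_HUBER,0,1e-4,1e-4).ravel();return f[2:],f[:2]
a,u=fit(plane(c,L,.008));b,v=fit(plane(c,T,.008))
u*=np.sign(u[0]);print('yaw left edge',np.degrees(np.arctan2(u[1],u[0])),'far edge',np.degrees(np.arctan2(v[1],v[0])))
t=np.linalg.solve(np.c_[u,-v],b-a);C=a+u*t[0];print('corner',C)
n=np.array([-u[1],u[0]]);print('centre wrist',C-.065*u-.028*n)
# scene, white mask
h=cv2.imread('pics/scene0.png',0)[240:300,365:412];
_,m=cv2.threshold(h,0,255,cv2.THRESH_OTSU)
for y in range(0,60,2): 
    k=np.flatnonzero(m[y]); print(y+240,k.min()+365 if len(k) else'',k.max()+365 if len(k) else'',end=' | ')
for z in(0,.008):print(plane(s,[(375.5,291.9),(394.9,296.2)],z))
E
```

```text
[[256.8, 118.0], [251.8, 124.0], [252.0, 130.0], [252.3, 136.0], [252.6, 142.0], [253.0, 148.0], [253.2, 154.0], [253.7, 160.0], [253.9, 166.0], [254.4, 172.0], [254.6, 178.0], [254.8, 184.0], [255.3, 190.0], [255.5, 196.0], [255.7, 202.0], [256.2, 208.0], [256.4, 214.0], [256.3, 220.0], [256.6, 226.0], [257.0, 232.0], [257.3, 238.0], [257.6, 244.0]]
[[258.0, 109.7], [261.0, 114.7], [264.0, 115.6], [267.0, 109.7], [270.0, 109.8], [273.0, 109.8], [276.0, 109.8], [279.0, 109.8], [282.0, 109.8], [285.0, 109.8], [288.0, 109.9]]
yaw left edge 14.4492 far edge -71.19147
corner [ 0.5208161 -0.3370237]
centre wrist [ 0.46485868 -0.38035694]
240   | 242 368 371 | 244 369 370 | 246   | 248 387 389 | 250 386 401 | 252 388 401 | 254 383 397 | 256 383 397 | 258 382 401 | 260 382 401 | 262 382 401 | 264 381 400 | 266 381 400 | 268 380 400 | 270 380 399 | 272 379 399 | 274 379 398 | 276 378 398 | 278 378 398 | 280 377 397 | 282 377 397 | 284 376 396 | 286 376 396 | 288 375 396 | 290 375 395 | 292 379 395 | 294 385 394 | 296 393 393 | 298   | [[ 0.39753894 -0.37771499  0.        ]
 [ 0.41264623 -0.42855184  0.        ]]
[[ 0.39294149 -0.37902841  0.008     ]
 [ 0.40793203 -0.42947239  0.008     ]]
```

Request:
{"api": "send_rows", "payload": {
  "dr": [
    [0,0,0],
    [0,0,0],
    [0,0,0],
    [0,0,0],
    [0,0,0],
    [0,0,0],
    [0,0,0],
    [0,0,0]
  ],
  "xyz": [
    [-0.7,-1.8,0.0],
    [-1.5,-3.5,-0.3],
    [-2.2,-5.2,-0.6],
    [-3,-7,-1.2],
    [-3,-7,-1.2],
    [-3,-7,-1.2],
    [-3,-7,-1.2],
    [-3,-7,-1.2]
  ],
  "jaw": [0,0,0,0,0,0,0,0]
}}

```text
time_s: 7.35
eef_pos: [0.4156, -0.3261, 0.15]
eef_rot: [0.086, 0.987, 0.133, 0.012]
wrist_force: [-0.0, -0.3, -4.3]
opening: 0.211
grasp_force: 59.9
```

```bash
python3 - <<'E'
from h import *
o,p0,r0=cur();c=ctrl.calibration('wrist');im=ctrl.camera('wrist')[:,:,::-1];cv2.imwrite('pics/w4.png',im)
import pickle;pickle.dump(c,open('c4.pkl','wb'))
print(p0)
M=R.from_euler('z',14.5,degrees=True).as_matrix();O=np.array([.465,-.380,0])
print(proj(c,[O+M@q for q in np.array([[.065,.028,.008],[.065,-.028,.008],[-.065,.028,.008],[-.065,-.028,.008],[.047,.021,.065],[.047,-.021,.065]])]).round(1))
E
```

```text
[ 0.41556162 -0.32608575  0.15003138]
[[337.9  71.7]
 [404.3  73.7]
 [333.2 223.8]
 [390.8 220.7]
 [367.6  95.9]
 [428.   96.9]]
```

View pics/w4.png

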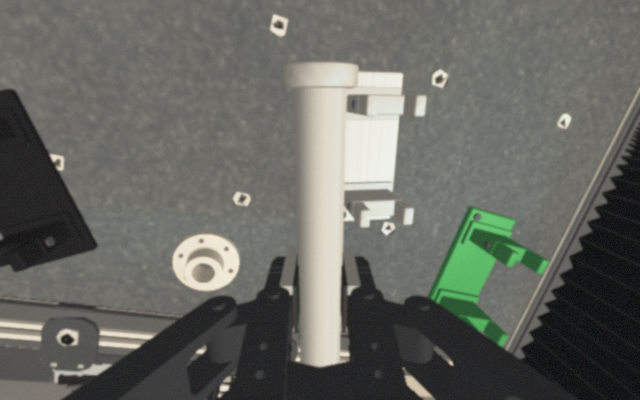

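Now the rest's right edge shows from (403,73) down to about (393,190), and its far edge is at row 72. The right-hand saddle wall tops are at (420,105) and (407,215).

```bash
python3 - <<'E'
from h import *
import pickle
c=pickle.load(open('c4.pkl','rb'))
g=cv2.GaussianBlur(cv2.imread('pics/w4.png',0).astype(float),(3,3),0)
def sub(v,a):
    d=np.abs(np.diff(v));k=np.argmax(d);w=d[max(0,k-2):k+3];return a+max(0,k-2)+.5+(w*np.arange(len(w))).sum()/w.sum()
L=[(sub(g[y,385:412],385),y) for y in list(range(77,92,3))+list(range(122,184,4))]
T=[(x,sub(g[62:80,x],62)) for x in range(372,400,3)]
print(np.round(L,1).tolist());print(np.round(T,1).tolist())
def fit(P):
    f=cv2.fitLine(P[:,:2].astype(np.float32),cv2.DIST_HUBER,0,1e-4,1e-4).ravel();return f[2:],f[:2]
a,u=fit(plane(c,L,.008));b,v=fit(plane(c,T,.008));u*=np.sign(u[0])
print('yaw',np.degrees(np.arctan2(u[1],u[0])),np.degrees(np.arctan2(v[1],v[0])))
t=np.linalg.solve(np.c_[u,-v],b-a);C=a+u*t[0];n=np.array([-u[1],u[0]]);print('corner',C,'centre',C-.065*u+.028*n)
# left corner of prior view
Cl=np.array([.5208,-.3370]);print('width',(Cl-C)@n,(Cl-C)@u)
W=plane(c,[(425,95),(425,115),(414,96),(403,96)],.065);print(W,[((w[:2]-C)@u,(w[:2]-C)@n) for w in W])
p=np.array([.41556,-.32609]);
cv2.imwrite('pics/c4.png',cv2.resize(im:=cv2.imread('pics/w4.png')[60:230,330:440],None,fx=3.5,fy=3.5,interpolation=2))
E
```

```text
[[402.5, 77.0], [402.2, 80.0], [402.1, 83.0], [401.7, 86.0], [401.5, 89.0], [398.5, 122.0], [398.2, 126.0], [397.8, 130.0], [397.3, 134.0], [397.1, 138.0], [396.6, 142.0], [396.3, 146.0], [395.9, 150.0], [395.6, 154.0], [395.3, 158.0], [394.9, 162.0], [394.6, 166.0], [394.3, 170.0], [393.8, 174.0], [393.5, 178.0], [393.4, 182.0]]
[[372.0, 71.5], [375.0, 71.6], [378.0, 71.6], [381.0, 71.7], [384.0, 71.8], [387.0, 71.8], [390.0, 71.8], [393.0, 71.9], [396.0, 72.2], [399.0, 72.3]]
yaw 14.570803 -75.33351
corner [ 0.5355945  -0.38929984] centre [ 0.46564096 -0.37855282]
width 0.054339696439711205 -0.0011613001248930862
[[ 0.5163125  -0.3860548   0.065     ]
 [ 0.50427291 -0.39086608  0.065     ]
 [ 0.51364555 -0.37874551  0.065     ]
 [ 0.51159501 -0.37129273  0.065     ]] [(np.float64(-0.017845487116521293), np.float64(0.007991569931332232)), (np.float64(-0.03070826154362441), np.float64(0.006363905196963643)), (np.float64(-0.018587823110604546), np.float64(0.015736717605270335)), (np.float64(-0.018697466996669534), np.float64(0.023465665737705525))]
```

View pics/c4.png

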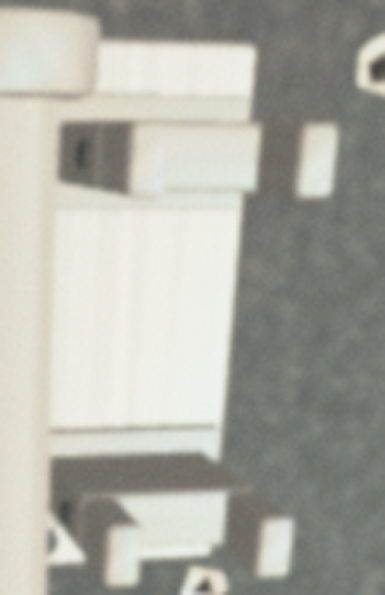

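```bash
python3 - <<'E'
from h import *
o,p0,r0=cur()
for z in (.15,.08): print(*rel([.4636,-.3799,z],pose(-75.45,10),p0,r0))
E
```

```text
[-0.005 -0.029  0.134] [3.21  6.377 1.117]
[-0.005 -0.029  0.134] [3.207 5.166 8.011]
```

Request:
{"api": "send_rows", "payload": {
  "dr": [
    [0,-0.03,0.13],
    [0,-0.03,0.13],
    [0,-0.03,0.13],
    [0,-0.03,0.13],
    [0,-0.03,0.13],
    [0,-0.03,0.13],
    [0,-0.03,0.13],
    [0,-0.03,0.13]
  ],
  "xyz": [
    [1,2.1,0.37],
    [2.1,4.2,0.74],
    [3.2,6.38,1.12],
    [3.2,6.07,2.85],
    [3.2,5.77,4.6],
    [3.2,5.47,6.3],
    [3.2,5.17,8],
    [3.2,5.17,8]
  ],
  "jaw": [0,0,0,0,0,0,0,0]
}}

```text
time_s: 8.4
eef_pos: [0.4622, -0.3783, 0.0779]
eef_rot: [0.085, 0.988, 0.126, 0.01]
wrist_force: [-0.2, -0.2, -4.4]
opening: 0.208
grasp_force: 59.8
```

```bash
python3 - <<'E'
from h import *
o,p0,r0=cur();c=ctrl.calibration('wrist');im=ctrl.camera('wrist')[:,:,::-1];s=ctrl.camera('scene')[:,:,::-1]
cv2.imwrite('pics/w5.png',im);cv2.imwrite('pics/s5.png',s)
cv2.imwrite('pics/v5.png',np.hstack([cv2.resize(im[50:250,220:420],(400,400),interpolation=2),cv2.resize(s[225:325,350:450],(400,400),interpolation=2)]))
print(p0,r0.as_matrix().round(3),o['wrist_force'])
M=R.from_euler('z',14.55,degrees=True).as_matrix();O=np.array([.4636,-.3799,0])
print(proj(c,[O+M@q for q in np.array([[.065,.028,.008],[.065,-.028,.008],[.047,.021,.065],[.047,.013,.065],[.047,-.013,.065],[.047,-.021,.065],[.033,.013,.065],[.033,-.013,.065]])]).round(1))
print(*rel([.4636,-.3799,.0553],pose(-75.45,10),p0,r0))
E
```

```text
[ 0.46220881 -0.37832762  0.07792029] [[ 0.968  0.248  0.041]
 [ 0.252 -0.954 -0.165]
 [-0.002  0.17  -0.986]] [-0.18432268 -0.17986118 -4.40985179]
[[257.3 122.4]
 [351.3 121.2]
 [274.3 176.2]
 [292.9 175.4]
 [351.  173.1]
 [368.1 172.4]
 [293.7 205.8]
 [350.  202.7]]
[-0.04   0.019  0.008] [ 0.1   -0.199  2.261]
```

View pics/v5.png

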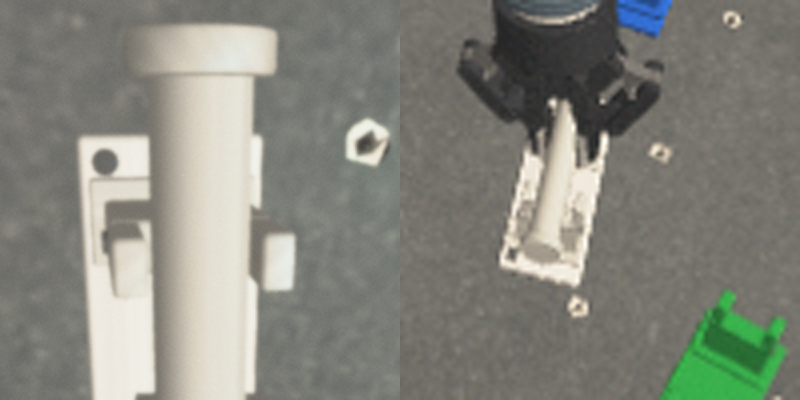

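The saddle wall tops line up laterally with the predicted slot (columns 274–291 and 351–367). Along the slot they sit about 8 px further out, so I'll compare directly once the bar is lower.

```bash
python3 - <<'E'
from h import *
o,p0,r0=cur();print(o['time_s'],p0,o['dq'].round(3) if hasattr(o['dq'],'round') else o['dq'])
for z in(.065,.0585):print(*rel([.4636,-.3799,z],pose(-75.45,10),p0,r0))
E
```

```text
8.5 [ 0.46348635 -0.37973543  0.0802868 ] [ 0.001 -0.017 -0.012  0.    -0.002  0.   ]
[-0.004  0.001  0.006] [ 0.007 -0.246  1.509]
[-0.004  0.001  0.006] [ 0.007 -0.359  2.149]
```

Settled on target. Lowering into the slots, staying about 3 mm above the floor.

Request:
{"api": "send_rows", "payload": {
  "dr": [
    [0,0,0],
    [0,0,0],
    [0,0,0],
    [0,0,0],
    [0,0,0],
    [0,0,0],
    [0,0,0],
    [0,0,0]
  ],
  "xyz": [
    [0,-0.06,0.35],
    [0,-0.12,0.7],
    [0,-0.18,1.05],
    [0,-0.25,1.4],
    [0,-0.31,1.75],
    [0,-0.37,2.1],
    [0,-0.37,2.1],
    [0,-0.37,2.1]
  ],
  "jaw": [0,0,0,0,0,0,0,0]
}}

```text
time_s: 9.5
eef_pos: [0.4634, -0.3798, 0.059]
eef_rot: [0.086, 0.988, 0.126, 0.011]
wrist_force: [0.5, 0.4, -4.0]
opening: 0.212
grasp_force: 59.8
```

```bash
python3 - <<'E'
from h import *
im=ctrl.camera('wrist')[:,:,::-1]
o,p0,r0=cur();c=ctrl.calibration('wrist')
cv2.imwrite('pics/w6.png',im)
cv2.imwrite('pics/v6.png',cv2.resize(im[50:250,220:420],(600,600),interpolation=2))
print(p0,o['wrist_force'],o['torque'])
r=r0.as_matrix();u=r[:,0];Z=np.array([0,0,1.])
P=[p0+u*.083+.014*Z,p0+u*.091+.014*Z,*[p0+u*x+Z*(.065-p0[2]) for x in(.047,.033)],*[p0+u*.065+Z*(.008-p0[2])]]
print(proj(c,P).round(1))
E
```

```text
[ 0.46350812 -0.37981577  0.05910082] [ 0.19383907 -0.19879031 -3.76722845] [ 0.26341481  0.03073677 -0.02023744]
[[331.8  89. ]
 [332.1  62.3]
 [326.2 188.3]
 [326.  222. ]
 [306.  126.7]]
```

View pics/v6.png

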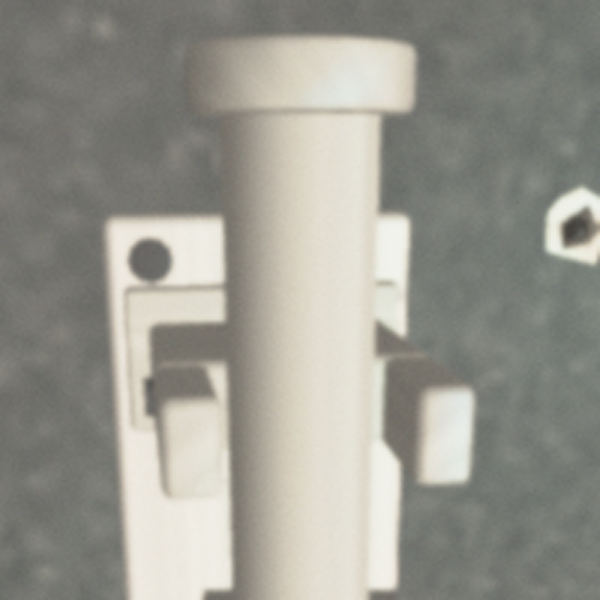

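Bar in the slots: lateral centring is exact (slot centre at column 326.3, predicted 326.2). Along the slot the saddles are about 2.5 mm further out than the bar, so I'll shift +2.4 mm, then lower to the floor and release.

Request:
{"api": "send_rows", "payload": {
  "dr": [
    [0,0,0],
    [0,0,0],
    [0,0,0],
    [0,0,0],
    [0,0,0],
    [0,0,0],
    [0,0,0],
    [0,0,0]
  ],
  "xyz": [
    [0.12,0,0],
    [0.24,0,0],
    [0.24,-0.02,0.1],
    [0.24,-0.04,0.2],
    [0.24,-0.05,0.3],
    [0.24,-0.07,0.38],
    [0.24,-0.07,0.41],
    [0.24,-0.07,0.41]
  ],
  "jaw": [0,0,0,0,0,0,0,0]
}}

```text
time_s: 10.55
eef_pos: [0.4657, -0.3791, 0.055]
eef_rot: [0.086, 0.988, 0.126, 0.011]
wrist_force: [-2.8, 2.4, 1.3]
opening: 0.213
grasp_force: 60.3
```

Request:
{"api": "send_rows", "payload": {
  "dr": [
    [0,0,0],
    [0,0,0],
    [0,0,0],
    [0,0,0],
    [0,0,0],
    [0,0,0],
    [0,0,0],
    [0,0,0]
  ],
  "xyz": [
    [0,0,0],
    [0,0,0],
    [0,0,0],
    [0,0,0],
    [0,0,0],
    [0,0,0],
    [0,0,0],
    [0,0,0]
  ],
  "jaw": [30,40,55,60,60,60,60,60]
}}

```text
time_s: 11.55
eef_pos: [0.4657, -0.3791, 0.0548]
eef_rot: [0.086, 0.988, 0.126, 0.011]
wrist_force: [1.2, 0.1, -0.6]
opening: 0.599
grasp_force: 0.0
```

```bash
python3 - <<'E'
from h import *
o,p0,r0=cur();print(o['time_s'],p0,o['wrist_force'],o['opening'])
for z in(.04,.11):print(*rel(p0+[0,0,z],r0,p0,r0))
E
```

```text
11.55 [ 0.46573391 -0.37911634  0.05477032] [ 1.20084385  0.11151983 -0.64079534] 0.5987829064622459
[0. 0. 0.] [-1.00e-03  6.93e-01 -3.94e+00]
[0. 0. 0.] [-2.0000e-03  1.9060e+00 -1.0834e+01]
```

Request:
{"api": "send_rows", "payload": {
  "dr": [
    [0,0,0],
    [0,0,0],
    [0,0,0],
    [0,0,0],
    [0,0,0],
    [0,0,0],
    [0,0,0],
    [0,0,0]
  ],
  "xyz": [
    [0,0,-1],
    [0,0,-2.5],
    [0,0,-4.5],
    [0,0,-7],
    [0,0,-10],
    [-3,0,-12],
    [-5,0,-14],
    [-5,0,-14]
  ],
  "jaw": [60,60,60,60,60,60,60,60]
}}

```text
time_s: 12.55
eef_pos: [0.4114, -0.3693, 0.196]
eef_rot: [0.089, 0.988, 0.126, 0.012]
wrist_force: [-0.1, -0.8, 0.5]
opening: 0.6
grasp_force: 0.0
```

```bash
python3 - <<'E'
from h import *
s=ctrl.camera('scene')[:,:,::-1]
im=ctrl.camera('wrist')[:,:,::-1]
o,p0,r0=cur();c=ctrl.calibration('wrist')
cv2.imwrite('pics/w7.png',im);cv2.imwrite('pics/s7.png',s)
import pickle;pickle.dump(c,open('c7.pkl','wb'))
v=cv2.resize(s[130:330,260:460],(400,400),interpolation=2)
cv2.imwrite('pics/v7.png',np.hstack([im[:,120:520],v]));print(p0)
E
```

```text
[ 0.41163237 -0.36827591  0.19348481]
```

View pics/v7.png

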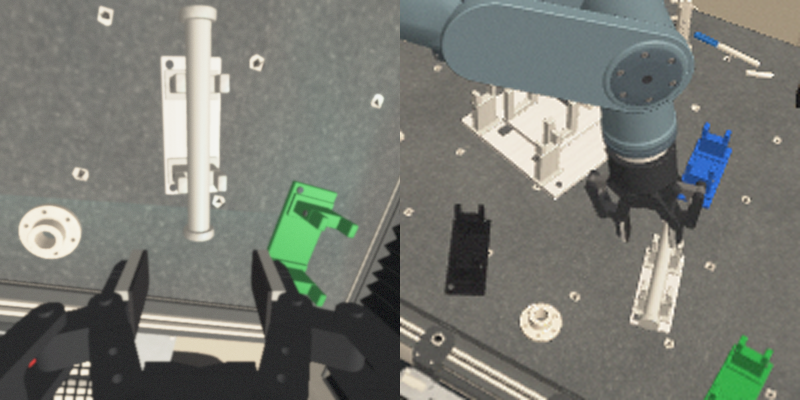

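The wrist view shows the bar lying in both saddles of the white rest, collars at about (320,12) and (320,236), with the base edges at rows 56 and 193. The flange is unmoved. That makes twelve pictures viewed, over the limit of ten, so from here I'll work from numbers only. Next I'll check the centring and measure the handle.

```bash
python3 - <<'E'
from h import *
import pickle
c=pickle.load(open('c7.pkl','rb'));u=np.array([np.cos(np.radians(14.55)),np.sin(np.radians(14.55))])
g=cv2.GaussianBlur(cv2.imread('pics/w7.png',0).astype(float),(3,3),0)
def edges(x,a,b):
    d=np.mean([np.diff(g[a:b,k]) for k in range(x-3,x+4)],0);k=np.argsort(-np.abs(d))[:5];return [(int(a+i),int(d[i])) for i in sorted(k)]
print('top',edges(320,2,30),'bot',edges(320,220,250),'base far',edges(297,45,70),'base near',edges(297,180,200))
f=lambda x,y,z:float(plane(c,[(x,y)],z)[0,:2]@u)
t=f(320,18.5,.067);b=f(320,230.5,.067);print('inner collars mid',(t+b)/2,t-b,'exp .166')
B=f(288,56.5,.008),f(288,193,.008);print('base mid',sum(B)/2,B[0]-B[1])
# plan: bay pose, axes
bx=np.array([np.cos(np.radians(-16)),np.sin(np.radians(-16))]);print('bay x',bx,'handle j=.014',np.array([.5797,-.0808])+bx*.081)
E
```

```text
top [(3, 16), (4, 29), (5, 27), (6, 14), (16, -15)] bot [(230, -22), (231, -18), (233, 21), (240, -31), (241, -31)] base far [(53, 8), (54, 25), (55, 37), (56, 29), (57, 12)] base near [(189, 18), (190, 16), (192, -17), (193, -32), (194, -29)]
inner collars mid 0.3571286360317295 0.16245481949872143 exp .166
base mid 0.3564328977521245 0.12651598807471326
bay x [ 0.9612617  -0.27563736] handle j=.014 [ 0.6575622  -0.10312663]
```

```bash
python3 - <<'E'
from h import *
import pickle
c=pickle.load(open('c1.pkl','rb'));g=cv2.GaussianBlur(cv2.imread('pics/w1.png',0).astype(float),(3,3),0)
u=np.array([-np.sin(np.radians(-16)),np.cos(np.radians(16))]);bx=np.array([np.cos(np.radians(-16)),np.sin(np.radians(-16))])
B=np.array([.5797,-.0806])
L=[];Rr=[]
for y in range(165,240,10):
    d=np.diff(g[y]);a=380+np.argmin(d[380:398]);b=398+np.argmax(d[398:418]);L.append((a+.5,y));Rr.append((b+.5,y))
print(L,Rr)
n=lambda d:d/np.linalg.norm(d,axis=1)[:,None]
o,dl=ray(c,L);_,dr=ray(c,Rr);m=n(dl)+n(dr);P=(o+m*((.09-o[2])/m[:,2])[:,None])[:,:2]
print('bay x',((P-B)@bx).round(4),'y',((P-B)@u).round(4))
# rod ends against uprights
x=397;print(g[140:175,x].astype(int),g[240:275,x].astype(int))
E
```

```text
[(np.float64(389.5), 165), (np.float64(388.5), 175), (np.float64(388.5), 185), (np.float64(387.5), 195), (np.float64(386.5), 205), (np.float64(385.5), 215), (np.float64(385.5), 225), (np.float64(384.5), 235)] [(np.float64(409.5), 165), (np.float64(408.5), 175), (np.float64(407.5), 185), (np.float64(406.5), 195), (np.float64(405.5), 205), (np.float64(404.5), 215), (np.float64(403.5), 225), (np.float64(402.5), 235)]
bay x [0.0803 0.0802 0.0805 0.0804 0.0803 0.0803 0.0806 0.0805] y [ 0.0361  0.0289  0.0216  0.0141  0.0065 -0.0013 -0.0093 -0.0175]
[ 98  99 100 103 107 110 113 115 116 118 120 121 123 126 128 130 130 124
 109  92  80  76  76  76  76  76  77  77  77  76  78  77  76  76  78] [93 93 93 92 91 91 92 92 92 91 91 91 91 90 90 89 89 88 84 73 58 43 33 31
 31 33 35 39 45 51 55 62 70 77 84]
```

```bash
python3 - <<'E'
from h import *
import pickle
c1=pickle.load(open('c1.pkl','rb'));c0={k:v for k,v in c1.items()}
T=np.array([[9.99998765e-01,-8.54538868e-04,1.31889246e-03,5.74684482e-01],[3.97480386e-04,9.49483465e-01,3.13816813e-01,8.22391837e-02],[-1.52043525e-03,-3.13815901e-01,9.49482632e-01,3.72059025e-01],[0,0,0,1]]);c0['world_from_camera']=T
B=np.array([.5797,-.0806]);a=np.radians(-16);bx=np.array([np.cos(a),np.sin(a)]);by=np.array([-np.sin(a),np.cos(a)])
def tri(p,q):
    o1,d1=ray(c0,[p]);o2,d2=ray(c1,[q]);t=np.linalg.lstsq(np.c_[d1[0],-d2[0]],o2-o1,rcond=None)[0]
    X=(o1+d1[0]*t[0]);Y=o2+d2[0]*t[1];return X.round(3),Y.round(3),((X[:2]-B)@bx).round(3),((X[:2]-B)@by).round(3)
print('hole',tri((456.5,256.5),(447,158)))
for p in[(415,157),(468,147),(480,165),(440,180),(415,180),(418,217),(455,208)]:
    for z in (.03,.06,.09):
        X=plane(c1,[p],z)[0,:2];print(p,z,((X-B)@bx).round(3),((X-B)@by).round(3),end=' | ')
    print()
# path to handle
o,p0,r0=cur();print(p0,o['q'])
H=lambda x,z,y=0:np.r_[B+bx*x+by*y,z]
print(H(.0804,.09),H(-.06,.2))
E
```

```text
hole (array([ 0.729, -0.09 ,  0.054]), array([ 0.729, -0.09 ,  0.054]), np.float64(0.146), np.float64(0.032))
(415, 157) 0.03 0.13 0.029 | (415, 157) 0.06 0.111 0.035 | (415, 157) 0.09 0.092 0.041 | 
(468, 147) 0.03 0.186 0.036 | (468, 147) 0.06 0.161 0.042 | (468, 147) 0.09 0.135 0.047 | 
(480, 165) 0.03 0.203 0.018 | (480, 165) 0.06 0.176 0.025 | (480, 165) 0.09 0.148 0.033 | 
(440, 180) 0.03 0.16 0.005 | (440, 180) 0.06 0.137 0.014 | (440, 180) 0.09 0.115 0.023 | 
(415, 180) 0.03 0.132 0.007 | (415, 180) 0.06 0.113 0.016 | (415, 180) 0.09 0.094 0.024 | 
(418, 217) 0.03 0.14 -0.031 | (418, 217) 0.06 0.12 -0.018 | (418, 217) 0.09 0.1 -0.005 | 
(455, 208) 0.03 0.182 -0.025 | (455, 208) 0.06 0.157 -0.013 | (455, 208) 0.09 0.132 -0.0 | 
[ 0.41163237 -0.36827591  0.19348481] [-0.90665319  0.10020248  1.82917647 -0.07941549  1.05204903  0.44408469]
[ 0.65698544 -0.10276124  0.09      ] [ 0.5220243  -0.06406176  0.2       ]
```

```bash
cat >> h.py <<'E'
B=np.array([.5797,-.0806]);_a=np.radians(-16);bx=np.array([np.cos(_a),np.sin(_a)]);by=np.array([-np.sin(_a),np.cos(_a)])
H=lambda x,z,y=0:np.r_[B+bx*x+by*y,z]
E
python3 - <<'E'
from h import *
o,p0,r0=cur();p1=H(-.08,.24)
for k in range(1,13):
    f=k/12;p=p0+(p1-p0)*f;p[2]=min(.24,p0[2]+.09*f*2)
    print(*rel(p,pose(-75.45+59.45*f,10+25*f),p0,r0))
E
```

```text
[-0.337  0.151 -0.812] [ 1.385 -2.01  -1.879]
[-0.683  0.339 -1.616] [ 2.77  -4.02  -3.757]
[-1.026  0.556 -2.415] [ 4.155 -6.031 -5.636]
[-1.364  0.803 -3.206] [ 5.539 -8.276 -6.187]
[-1.698  1.079 -3.99 ] [  6.923 -10.548  -6.589]
[-2.025  1.384 -4.767] [  8.307 -12.821  -6.991]
[-2.344  1.718 -5.534] [  9.691 -15.093  -7.393]
[-2.654  2.081 -6.293] [ 11.075 -17.365  -7.794]
[-2.953  2.472 -7.041] [ 12.459 -19.637  -8.196]
[-3.24   2.892 -7.779] [ 13.842 -21.909  -8.598]
[-3.513  3.341 -8.506] [ 15.226 -24.181  -9.   ]
[-3.771  3.817 -9.222] [ 16.61  -26.453  -9.401]
```

Request:
{"api": "send_rows", "payload": {
  "dr": [
    [-0.34,0.15,-0.81],
    [-0.68,0.34,-1.62],
    [-1.03,0.56,-2.42],
    [-1.36,0.8,-3.21],
    [-1.7,1.08,-3.99],
    [-2.03,1.38,-4.77],
    [-2.34,1.72,-5.53],
    [-2.65,2.08,-6.29]
  ],
  "xyz": [
    [1.4,-2,-1.9],
    [2.8,-4,-3.8],
    [4.2,-6,-5.6],
    [5.5,-8.3,-6.2],
    [6.9,-10.5,-6.6],
    [8.3,-12.8,-7],
    [9.7,-15.1,-7.4],
    [11.1,-17.4,-7.8]
  ],
  "jaw": [50,50,50,50,50,50,50,50]
}}

```text
time_s: 13.65
eef_pos: [0.4725, -0.1597, 0.2385]
eef_rot: [0.204, 0.866, 0.445, 0.105]
wrist_force: [0.9, -0.8, 0.5]
opening: 0.504
grasp_force: 0.0
```

```bash
python3 - <<'E'
from h import *
o,p0,r0=cur();p1=H(-.08,.24);print(p0,o['wrist_force'])
for k in range(1,7):
    f=k/6;print(*rel(p0+(p1-p0)*f,pose(-36+20*f,26.7+8.3*f),p0,r0))
E
```

```text
[ 0.47253684 -0.15967428  0.23852339] [ 0.91814189 -0.8150937   0.54188704]
[-0.259  0.219 -0.436] [ 1.664 -0.5   -0.276]
[-0.489  0.485 -0.924] [ 3.328 -1.001 -0.552]
[-0.719  0.763 -1.406] [ 4.992 -1.501 -0.829]
[-0.947  1.053 -1.881] [ 6.656 -2.001 -1.105]
[-1.173  1.355 -2.35 ] [ 8.32  -2.501 -1.381]
[-1.398  1.668 -2.812] [ 9.984 -3.002 -1.657]
```

Request:
{"api": "send_rows", "payload": {
  "dr": [
    [-0.25,0.22,-0.44],
    [-0.49,0.48,-0.92],
    [-0.72,0.76,-1.41],
    [-0.95,1.05,-1.88],
    [-1.17,1.35,-2.35],
    [-1.4,1.67,-2.81],
    [-1.4,1.67,-2.81],
    [-1.4,1.67,-2.81]
  ],
  "xyz": [
    [1.7,-0.5,-0.3],
    [3.3,-1,-0.6],
    [5,-1.5,-0.8],
    [6.7,-2,-1.1],
    [8.3,-2.5,-1.4],
    [10,-3,-1.66],
    [10,-3,-1.66],
    [10,-3,-1.66]
  ],
  "jaw": [50,50,50,50,50,50,50,50]
}}

```text
time_s: 14.65
eef_pos: [0.503, -0.0604, 0.2408]
eef_rot: [0.241, 0.763, 0.572, 0.18]
wrist_force: [0.7, 0.0, -0.2]
opening: 0.498
grasp_force: 0.0
```

```bash
python3 - <<'E'
from h import *
im=ctrl.camera('wrist')[:,:,::-1];c=ctrl.calibration('wrist')
o,p0,r0=cur();cv2.imwrite('pics/w8.png',im);print(p0,r0.as_matrix().round(3))
g=cv2.GaussianBlur(cv2.cvtColor(im,6).astype(float),(3,3),0)
e=proj(c,[H(.0804,.09,y) for y in(.03,.015,0,-.015)]);print(e.round(1))
n=lambda d:d/np.linalg.norm(d,axis=1)[:,None]
for x,y in e:
    y=int(round(y));x=int(round(x));v=np.diff(g[y]);a=x-25+np.argmin(v[x-25:x+1]);b=x+np.argmax(v[x:x+25])
    d=n(ray(c,[(a+.5,y)])[1])+n(ray(c,[(b+.5,y)])[1]);o_=ray(c,[(x,y)])[0];P=(o_+d*((.09-o_[2])/d[:,2])[:,None])[0]
    print(a+.5,b+.5,y,'bay',((P[:2]-B)@bx).round(4),((P[:2]-B)@by).round(4),g[y,x-28:x+28:3].astype(int))
A=pose(-16,35)
for d in(.08,.0):
    z=A.as_matrix()[:,2];print(*rel(H(.0804,.09)-z*d,A,p0,r0))
E
```

```text
[ 0.50302889 -0.06058763  0.2408893 ] [[ 0.28   0.786  0.551]
 [ 0.96  -0.229 -0.161]
 [-0.     0.574 -0.819]]
[[361.9 144. ]
 [361.3 158. ]
 [360.8 171.6]
 [360.3 184.7]]
355.5 368.5 144 bay 0.0806 0.03 [229 229 229 228 229 229 228 169  74  88  99 108 158 167 175 210 242 243
 242]
355.5 367.5 158 bay 0.0806 0.015 [230 230 229 229 229 229 229 201  76  86  98 123 235 241 241 242 240 240
 227]
354.5 366.5 172 bay 0.08 -0.0004 [232 231 231 231 231 230 229 180  75  89 101 146 236 242 244 244 242 234
 163]
354.5 366.5 185 bay 0.0807 -0.0153 [231 230 230 229 230 230 230 206  80  85  99 125 226 232 232 231 230 229
 227]
[ 0.003  0.027 -0.036] [ 0.245  4.416 13.516]
[ 0.003  0.027 -0.036] [ 0.267  4.414 21.516]
```

Request:
{"api": "send_rows", "payload": {
  "dr": [
    [0,0,-0.04],
    [0,0,-0.04],
    [0,0,-0.04],
    [0,0,-0.04],
    [0,0,-0.04],
    [0,0,-0.04],
    [0,0,-0.04],
    [0,0,-0.04]
  ],
  "xyz": [
    [0.1,1.5,4],
    [0.2,3,8],
    [0.25,4.4,12],
    [0.26,4.41,15],
    [0.26,4.41,18],
    [0.27,4.41,20],
    [0.27,4.41,21.5],
    [0.27,4.41,21.5]
  ],
  "jaw": [50,50,50,50,50,50,50,50]
}}

```text
time_s: 15.7
eef_pos: [0.6565, -0.1027, 0.0886]
eef_rot: [0.24, 0.762, 0.574, 0.179]
wrist_force: [0.1, 0.1, 0.3]
opening: 0.5
grasp_force: 0.0
```

Request:
{"api": "send_rows", "payload": {
  "dr": [
    [0,0,0],
    [0,0,0],
    [0,0,0],
    [0,0,0],
    [0,0,0],
    [0,0,0],
    [0,0,0],
    [0,0,0]
  ],
  "xyz": [
    [0,0,0],
    [0,0,0],
    [0,0,0],
    [0,0,0],
    [0,0,0],
    [0,0,0],
    [0,0,0],
    [0,0,0]
  ],
  "jaw": [50,40,20,5,0,0,0,0]
}}

```text
time_s: 16.7
eef_pos: [0.6575, -0.1024, 0.0911]
eef_rot: [0.242, 0.761, 0.574, 0.181]
wrist_force: [-2.7, 0.5, 5.7]
opening: 0.14
grasp_force: 58.7
```

```bash
python3 - <<'E'
from h import *
o,p0,r0=cur();print(p0,((p0[:2]-B)@bx),((p0[:2]-B)@by),o['wrist_force'],o['opening'],o['grasp_force'])
for d in(.05,.10,.1054,.107): print(*rel(p0-np.r_[bx,0]*d,r0,p0,r0))
E
```

```text
[ 0.65749478 -0.10235078  0.09107567] 0.08077646933494415 0.0005349607345706314 [-2.71042115  0.54849423  5.67530901] 0.14034928147399353 58.65503668785095
[0. 0. 0.] [-1.000e-03 -4.089e+00 -2.878e+00]
[0. 0. 0.] [-3.000e-03 -8.177e+00 -5.756e+00]
[0. 0. 0.] [-3.000e-03 -8.619e+00 -6.067e+00]
[0. 0. 0.] [-3.000e-03 -8.750e+00 -6.159e+00]
```

Gripped the handle. Pulling about 100 mm first, then easing to the stop.

Request:
{"api": "send_rows", "payload": {
  "dr": [
    [0,0,0],
    [0,0,0],
    [0,0,0],
    [0,0,0],
    [0,0,0],
    [0,0,0],
    [0,0,0],
    [0,0,0]
  ],
  "xyz": [
    [0,-0.6,-0.42],
    [0,-1.8,-1.27],
    [0,-3.2,-2.25],
    [0,-4.6,-3.24],
    [0,-6,-4.22],
    [0,-7.2,-5.07],
    [0,-8,-5.63],
    [0,-8,-5.63]
  ],
  "jaw": [0,0,0,0,0,0,0,0]
}}

```text
time_s: 17.7
eef_pos: [0.5624, -0.0751, 0.091]
eef_rot: [0.242, 0.761, 0.574, 0.18]
wrist_force: [-2.4, 0.8, 9.2]
opening: 0.14
grasp_force: 60.5
```

```bash
python3 - <<'E'
from h import *
o,p0,r0=cur();print(p0,((p0[:2]-B)@bx),((p0[:2]-B)@by),o['wrist_force'],o['opening'],o['grasp_force'])
E
```

```text
[ 0.5623549  -0.07507259  0.090996  ] -0.018196740040824205 0.0005323332003251923 [-2.40012054  0.81387451  9.1559995 ] 0.13962246367236128 60.49376428127289
```

Request:
{"api": "send_rows", "payload": {
  "dr": [
    [0,0,0],
    [0,0,0],
    [0,0,0],
    [0,0,0],
    [0,0,0],
    [0,0,0],
    [0,0,0],
    [0,0,0]
  ],
  "xyz": [
    [0,-0.1,-0.07],
    [0,-0.2,-0.14],
    [0,-0.3,-0.21],
    [0,-0.4,-0.28],
    [0,-0.49,-0.34],
    [0,-0.57,-0.4],
    [0,-0.63,-0.44],
    [0,-0.63,-0.44]
  ],
  "jaw": [0,0,0,0,0,0,0,0]
}}

```text
time_s: 18.7
eef_pos: [0.5557, -0.0732, 0.091]
eef_rot: [0.242, 0.761, 0.574, 0.181]
wrist_force: [1.5, 1.3, 7.2]
opening: 0.142
grasp_force: 60.1
```

```bash
python3 - <<'E'
from h import *
o,p0,r0=cur();print(p0,((p0[:2]-B)@bx),((p0[:2]-B)@by),o['wrist_force'],o['opening'],o['grasp_force'])
E
```

```text
[ 0.55571636 -0.07319601  0.09104124] -0.025095372715963647 0.0005063836771758243 [1.47695822 1.33113022 7.21555364] 0.14182349102442524 60.12070298194885
```

Request:
{"api": "send_rows", "payload": {
  "dr": [
    [0,0,0],
    [0,0,0],
    [0,0,0],
    [0,0,0],
    [0,0,0],
    [0,0,0],
    [0,0,0],
    [0,0,0]
  ],
  "xyz": [
    [0,-0.08,-0.06],
    [0,-0.16,-0.11],
    [0,-0.2,-0.14],
    [0,-0.24,-0.17],
    [0,-0.24,-0.17],
    [0,-0.24,-0.17],
    [0,-0.24,-0.17],
    [0,-0.24,-0.17]
  ],
  "jaw": [0,0,0,0,0,0,0,0]
}}

```text
time_s: 19.7
eef_pos: [0.555, -0.0731, 0.0913]
eef_rot: [0.243, 0.761, 0.573, 0.181]
wrist_force: [33.5, -1.4, -23.9]
opening: 0.141
grasp_force: 58.8
```

```bash
python3 - <<'E'
from h import *
o,p0,r0=cur();print(p0,((p0[:2]-B)@bx),((p0[:2]-B)@by),o['wrist_force'],o['opening'],o['grasp_force'])
E
```

```text
[ 0.55501853 -0.07309857  0.09126639] -0.025793029565814734 0.000407706307404937 [ 33.49079766  -1.44415713 -23.86132296] 0.1408352779235881 58.79455089569092
```

The stop is reached: the force rises to 33 N with no further motion, at bay x = −25.8 mm against −25 mm expected. Easing off the load, then opening and backing out along the fingers.

Request:
{"api": "send_rows", "payload": {
  "dr": [
    [0,0,0],
    [0,0,0],
    [0,0,0],
    [0,0,0],
    [0,0,0],
    [0,0,0],
    [0,0,0],
    [0,0,0]
  ],
  "xyz": [
    [0,0.09,0.07],
    [0,0.18,0.13],
    [0,0.18,0.13],
    [0,0.18,0.13],
    [0,0.18,0.13],
    [0,0.18,0.13],
    [0,0.18,0.13],
    [0,0.18,0.13]
  ],
  "jaw": [0,0,0,20,35,50,50,50]
}}

```text
time_s: 20.7
eef_pos: [0.5545, -0.0728, 0.0899]
eef_rot: [0.241, 0.762, 0.574, 0.18]
wrist_force: [-0.9, 0.7, -0.4]
opening: 0.501
grasp_force: 0.0
```

Request:
{"api": "send_rows", "payload": {
  "dr": [
    [0,0,0],
    [0,0,0],
    [0,0,0],
    [0,0,0],
    [0,0,0],
    [0,0,0],
    [0,0,0],
    [0,0,0]
  ],
  "xyz": [
    [0,0,-0.8],
    [0,0,-2],
    [0,0,-4],
    [0,0,-7],
    [0,0,-10],
    [0,0,-13],
    [0,0,-15],
    [0,0,-15]
  ],
  "jaw": [50,50,50,50,50,50,50,50]
}}

```text
time_s: 21.7
eef_pos: [0.4724, -0.0489, 0.215]
eef_rot: [0.243, 0.761, 0.574, 0.181]
wrist_force: [0.9, 0.0, 0.4]
opening: 0.501
grasp_force: 0.0
```

```bash
python3 - <<'E'
from h import *
im=ctrl.camera('wrist')[:,:,::-1];c=ctrl.calibration('wrist');s=ctrl.camera('scene')[:,:,::-1]
o,p0,r0=cur();cv2.imwrite('pics/w9.png',im);cv2.imwrite('pics/s9.png',s);print(o['time_s'],p0,o['wrist_force'])
g=cv2.GaussianBlur(cv2.cvtColor(im,6).astype(float),(3,3),0)
e=proj(c,[H(-.025,.09,y) for y in(.03,.02,.01,0)]);print(e.round(1))
for x,y in e:
    y=int(round(y));x=int(round(x));v=np.diff(g[y]);a=x-25+np.argmin(v[x-25:x+1]);b=x+np.argmax(v[x:x+25])
    P=plane(c,[((a+b+1)/2,y)],.09)[0];print(a,b,'bay x',((P[:2]-B)@bx).round(4))
# rest/bar region and bystanders vs earlier scene views
s7=cv2.imread('pics/s7.png');s0=cv2.imread('pics/scene0.png')
for n,A,(x0,x1,y0,y1) in [('bar',s7,(370,412,262,305)),('flange',s0,(316,346,278,304)),('bottle',s0,(222,250,190,228))]:
    print(n,np.abs(A[y0:y1,x0:x1].astype(int)-s[y0:y1,x0:x1]).mean().round(1))
E
```

```text
21.8 [ 0.47206446 -0.04885147  0.21301769] [0.04528449 0.98644417 0.95464612]
[[320.5 158.3]
 [320.4 169.5]
 [320.4 180.4]
 [320.4 191.1]]
310 326 bay x -0.0271
311 327 bay x -0.026
311 329 bay x -0.0249
311 325 bay x -0.0271
bar 2.6
flange 2.2
bottle 3.2
```

```bash
python3 -c "
from bench import ctrl
print(ctrl.hand_in())"
```

```text
the job is handed in; nothing more can be done
None
```

The job is handed in (no verdict came back): the bar is down in both saddles of the rest, centred to about 1 mm, the pallet is drawn out to its stop and released, and the bottle and flange look unmoved at about 22 s on the clock; I viewed 12 pictures, over the limit of 10.

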